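# Feel out the coin tin, then tip it into the tray

## Task

One of the two scoop tins on the counter has a roll of coins in it. Lift that tin by its strap, dip its lip only slightly (about 10 degrees) and pause a second or so, to feel the weight of the roll shift forward against the sloping lip with the roll staying inside; then, low over the wooden tray, tip it slowly until the roll drops into the tray, and stand the emptied tin upright back where it was. Leave the other tin alone.

Things in the scene. Friction and masses are not known exactly. Their poses are not given: they have to be found in the camera images.
- tin_full_grip (a point): Open steel scoop tin that holds the coin roll, 76 mm wide (y), 123 mm long (x), side walls 45 mm high, 0.22 kg. Point: centre of its wooden strap handle, which runs along y across the top: 10 mm thick (x), 24 mm high, 70 mm long between ears, fingers fit on both sides; 75 mm above the underside, about over the centre of mass. Axes: x from lip to upright back wall (at +46 mm), z up when it stands.
- tin_full_lip (a point): Middle of the free edge of the loaded tin's lip, over which the roll leaves: 77 mm towards -x and 53 mm below the strap centre, in the tin's axes (same axes). The tin's flat floor reaches from x -25 to +46 mm of the strap centre; from there the 20 degree lip slopes up to this edge.
- tin_empty_grip (a point): The same kind of tin, empty; a bystander that must stay where it is. This point is the centre of its strap handle, with the same axes.
- coin_roll_center (a point): Paper coin roll, a plain cylinder 23 mm in diameter and 62 mm long, about 0.14 kg. Lies in the loaded tin, axis along the tin's y, and rolls to the lip or back wall as the tin tilts. It stays behind the lip until the tin is dipped more than 20 degrees; 30 to 45 degrees empties it. Point: its centre; its y axis runs along the cylinder.
- tray_in (a point): Open wooden tray fixed to the counter, 150 mm along its x, 130 mm along its y, 30 mm high, walls and floor 5 mm thick. This point is the centre of its inner floor, 5 mm above the counter; x points away from the robot, z up.
Not all that is in view belongs to the job. Of the things that look like the part that bears coin_roll_center, the largest one is meant.

How it is judged (in metres and radians):
On the way, in this order (a step that is already met when the one before it is completed fails the run):
1. the loaded tin, lifted at least 15 mm clear of the counter, is held dipped between 4 and 18 degrees for 0.4 s, with the roll lying forward against the lip, inside the tin (height (world z) of tin_full_grip above 0.09 m and angle between tin_full_grip's own z axis and vertical between 0.07 and 0.314 rad and x of coin_roll_center in the frame of tin_full_grip between -0.06 and -0.008 m and z of coin_roll_center in the frame of tin_full_grip below -0.035 m), for 0.4 s.
2. the roll lies in the tray (x of coin_roll_center in the frame of tray_in between -0.072 and 0.072 m and y of coin_roll_center in the frame of tray_in between -0.062 and 0.062 m and z of coin_roll_center in the frame of tray_in below 0.025 m), for 0.2 s.
At the end, for the whole second after the job is handed in: the coin roll lies at rest inside the tray; the tin it came from stands upright (within 6 degrees) and still on the counter, within 50 mm of where it was, let go; the empty tin is within 20 mm of its place (all of step 2 and linear speed of coin_roll below 0.05 m/s and angle between tin_full_grip's own z axis and vertical below 0.1 rad and height (world z) of tin_full_grip below 0.082 m and distance of tin_full_grip from where it was at the start of the episode below 0.05 m and linear speed of tin_full below 0.03 m/s and distance of tin_empty_grip from where it was at the start of the episode below 0.02 m); the robot touches nothing.
It fails at once if the other tin is pushed more than 20 mm or lifted (distance of tin_empty_grip from where it was at the start of the episode above 0.02 m).
It fails at once if the tin is tipped abruptly (faster than 2.5 rad/s while off the counter) (height (world z) of tin_full_grip above 0.1 m and angular speed of tin_full above 2.5 rad/s).
It fails at once if the roll is dropped from too high (it falls faster than 1.6 m/s, some 130 mm) (linear speed of coin_roll above 1.6 m/s).
It also fails if it takes over 51 s, if anything falls off the work surface, if the arm or the gripper's body presses on something with over 40 N, if the wrist force passes 120 N, or if a joint passes its speed limit or range.

## Robot

A 6-joint arm with a two-finger parallel gripper is mounted at the origin on a cart in front of the work surface, level with it; the furniture and walls round the work are solid. World frame = base frame: x ahead of the robot, y to its left, z up, the work surface at z = 0. Lengths are in m, angles in degrees, forces in N, time in s.
With the tool pointing down it reaches from about 0.325 to 0.775 m from the base axis. Payload 9.3 kg.
Tool frame: the origin (TCP) lies at the centre of the arm's flange, where the gripper is bolted on; the fingertips stand 173 mm ahead of it and the grasp point (between the pads) lies 155 mm ahead of it; z points along the fingers, y is the direction in which the jaws open and shut (so a half turn about z gives the same grasp; the last joint's range is limited). The gripper opens to 85 mm and grips with 20 to 120 N. Pads are 22 mm wide; open, the fingers measure 114 mm over their backs; the gripper's body (76 mm by 85 mm) begins 54 mm behind the grasp point. The pads swing forward as they close: fully open they stand 13 mm farther back than shut.
Start: joints at [58.923, 14.817, 1.232, 76.415, 0, 81.257], TCP at [0.209, 0.509, 0.405] pointing down, gripper open.
Joint ranges: [-174.27, 174.27], [-52.1, 104.24], [-59.71, 78.15], [-110.17, 111.67], [-87.03, 83.33], [-180, 180]. Speed limits (degrees/s): [127.2, 127.2, 159.86, 180, 180, 180].

## Interface

Orientations are given as [roll, pitch, yaw] about the fixed x, y, z axes, in that order (R = Rz(yaw) Ry(pitch) Rx(roll)).
In Python, from station import manip, imaging, finder gives the robot as it stands. The module is installed in compiled form; this text tells all that it offers.
- The arm moves only by the tool carry_out, never from a script. Its argument "increments" is a list that holds one entry, the list of rows, each a list of 7 numbers: the shift along the tool's x, y, z in mm, then the turn, a rotation vector about the tool's x, y, z in rad, then the opening, from 0 (shut) to 1 (fully open). A call has 1 to 12 rows; each row shifts and turns the pose as measured when the row begins, along the tool's axes as they then stand; what a row does not reach is not made up. A row lasts 1/12 s, in which the tool goes at most 41.7 mm and 7.16 degrees, less where a joint would pass 70% of its speed; a pose out of reach is approached as far as the arm can. A call with a gripper value outside its range is refused whole. The fingers move at their own pace and stop on an object; the grip force is fixed at half the most. Time passes only in rows, so rows that do not move let the fingers close. It gives the time, the measured TCP pose, the force and the opening at its end, in the units of the state.
- manip.read_state(): the state, without advancing time (a new reading comes with each control period).
- imaging.grab_frame(name): name is "side" or "top" or "wrist"; returns the picture (420x560x3 uint8, blue, green, red); there is no depth.
- imaging.camera_info(name): a dict with "fx", "fy", "cx", "cy" (pixels), "world_from_camera" (4x4, takes a point from camera to world coordinates); the wrist camera has in their place "T_tool_cam" (4x4, takes a point from camera to tool coordinates, whose origin is the TCP and whose axes are the flange's). Camera axes: x right, y up, looking along -z (the intrinsics and any distortion apply to the point x, -y, -z); pixel columns grow to the right and rows downward; lengths in m; the calibration is good to about 2 mm. A picture is of the moment at which its call begins: read the wrist's pose just before it. camera_info takes no time and is no camera call.
- manip.finish_job(): hands the job in, once; it reports no verdict.
Trained networks look in the newest picture that a camera, given by its name, has taken for a name from the list of things; names that differ only in an ending like _2 or _b are one class to them, and where a whole thing is asked for, a point or a joint stands for the part that bears it (a point fixed in the world has none). Each returns a list of dicts, best first, with "p" (0 to 1); they miss things now and then, are a little off and sometimes report something else, mostly with a low value. They report only what shows in the picture. A call takes as long as a camera call. They do not tell look-alikes from the thing itself.
- finder.look_for(camera, target): "point" ([column, row] as shares, 0 to 1, of the picture: columns of its width, rows of its height, amid what is visible of it).
The state is a dict: "t": time; "joint_positions": joint angles; "joint_velocities": joint speeds; "effort": joint torques, N m; "ee_pos": TCP position; "orientation": TCP orientation; "ft_force": force on the tool from outside, world axes, zero at the start; "ft_torque": the same for the moment, N m; "width": finger opening in m.
Only numpy, scipy, OpenCV 4.12 (cv2) and the standard library are available. Lean on these libraries where they do the work, as an engineer would, in place of code of your own. Each camera call takes 0.05 s, during which the arm holds its last target.

## Working session

There is one attempt and no reset: what is moved stays moved. The work goes in short steps, Python scripts to look and compute and a tool call to move; the robot and the scene stay as the last step left them, time stands still between calls to the robot, and variables do not carry over. Pictures are saved under pics/ and viewed, and the job is handed in when it is done.

Besides the shell and the picture viewer there is one more tool, called after "Call:" as name(argument=value, ...), one argument or row to a line, values as JSON. carry_out: Moves the arm, as the interface text tells. Its arguments: {"type":"object","properties":{"increments":{"type":"array"}},"required":["increments"]}

```bash
mkdir -p pics; python3 - <<'E'
from station import manip, imaging, finder
import cv2
s=manip.read_state(); print(s)
for n in ["side","top","wrist"]:
    im=imaging.grab_frame(n); cv2.imwrite(f"pics/{n}0.png",im)
    print(n,imaging.camera_info(n))
    for t in ["tin_full_grip","tin_empty_grip","coin_roll_center","tray_in","tin_full_lip"]:
        r=finder.look_for(n,t)
        print(t,[(round(d["p"],2),round(d["point"][0]*560,1),round(d["point"][1]*420,1)) for d in r[:5]])
E
```

```text
{'t': 0.0, 'joint_positions': array([ 5.89246004e+01,  1.48498472e+01,  1.18870763e+00,  7.64161322e+01,
       -9.46303744e-04,  8.12567664e+01]), 'joint_velocities': array([ 0.04628477, -0.04971466,  0.00633459, -0.079805  , -0.10079767,
       -0.03571106]), 'effort': array([ 1.38308878e-03, -5.55637050e+01,  3.44532108e+01,  1.36824598e-02,
       -2.10452604e-04,  3.82114615e-05]), 'ee_pos': array([0.20895901, 0.50869144, 0.40406747]), 'orientation': array([-1.79923482e+02, -1.08105135e-02,  1.57667827e+02]), 'ft_force': array([ 0.17245734, -0.33064709, -0.10341296]), 'ft_torque': array([ 0.03670796,  0.01191831, -0.05003114]), 'width': 0.08548778906610532}
side {'fx': 442.92798132462445, 'fy': 442.92798132462445, 'cx': 280.9738881444409, 'cy': 213.71138286200383, 'world_from_camera': array([[ 0.42672812, -0.425123  ,  0.79823151,  1.28929704],
       [ 0.90401759,  0.17552906, -0.38979705, -0.21565685],
       [ 0.02559886,  0.88795269,  0.45922186,  0.49141049],
       [ 0.        ,  0.        ,  0.        ,  1.        ]])}
tin_full_grip [(0.96, 204.5, 245.9)]
tin_empty_grip [
[... 716 characters left out ...]
]
coin_roll_center [(0.75, 340.6, 199.3), (0.73, 360.8, 163.1), (0.49, 244.8, 253.7)]
tray_in [(0.89, 273.4, 187.0)]
tin_full_lip [(0.81, 340.9, 220.7)]
wrist {'fx': 290.04254428347303, 'fy': 290.04254428347303, 'cx': 273.4890893628419, 'cy': 207.81648654418936, 'T_tool_cam': array([[-2.48941724e-04,  9.45378151e-01,  3.25975595e-01,
         8.49452962e-02],
       [ 9.99998823e-01, -2.58166113e-04,  1.51240167e-03,
        -1.15362556e-03],
       [ 1.51394734e-03,  3.25975588e-01, -9.45376974e-01,
         3.21775887e-02],
       [ 0.00000000e+00,  0.00000000e+00,  0.00000000e+00,
         1.00000000e+00]])}
tin_full_grip []
tin_empty_grip []
coin_roll_center []
tray_in []
tin_full_lip []
```

View pics/side0.png

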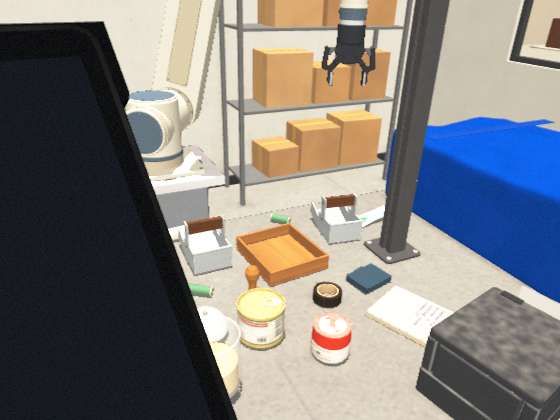

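View pics/top0.png

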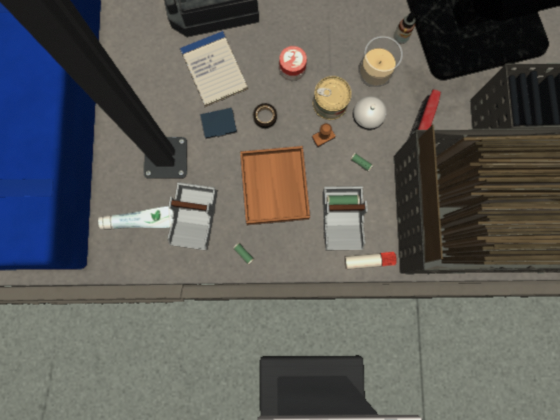

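```bash
python3 - <<'E'
import cv2
a=cv2.imread("pics/top0.png")[130:290,130:410]; cv2.imwrite("pics/top0c.png",cv2.resize(a,(798,456),interpolation=cv2.INTER_CUBIC))
a=cv2.imread("pics/side0.png")[170:330,130:410]; cv2.imwrite("pics/side0c.png",cv2.resize(a,(798,456),interpolation=cv2.INTER_CUBIC))
E
```

```text
(no output)
```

View pics/top0c.png

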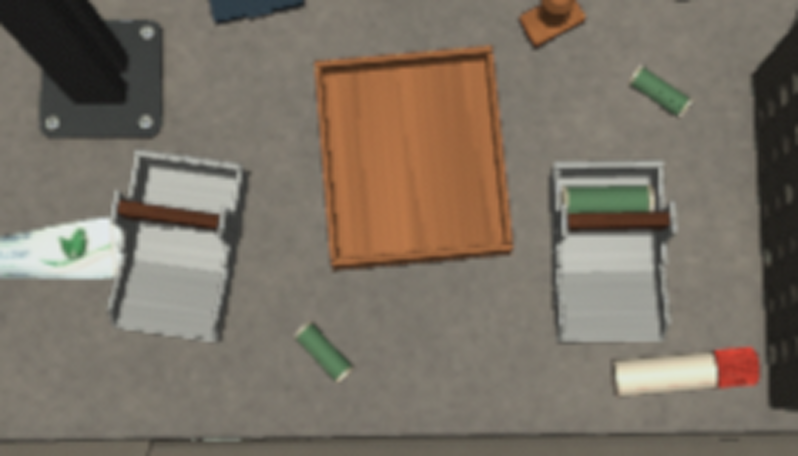

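View pics/side0c.png

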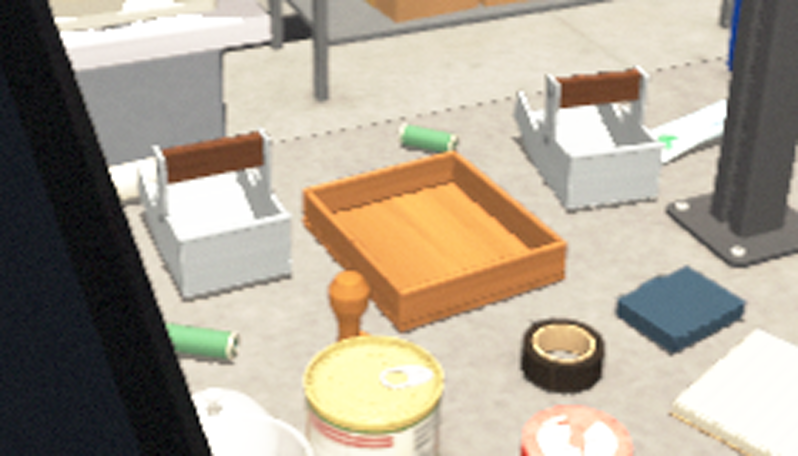

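The loaded tin is the right-hand one in the top view, with its strap near (347,207) and the large green roll at (343,200) inside it. The two smaller green rolls, at (361,162) and (244,253), lie on the counter and are decoys. The left tin at (192,215) is empty. The tray is centred at about (275,185), and a tall post stands with its base at about (165,158).

```bash
cat > h.py <<'E'
from station import manip, imaging, finder
import numpy as np
from scipy.spatial.transform import Rotation as R
def ray(n,u,v,st=None):
    c=imaging.camera_info(n)
    if n=="wrist":
        T=np.eye(4);T[:3,:3]=R.from_euler("xyz",st["orientation"],degrees=True).as_matrix();T[:3,3]=st["ee_pos"]
        T=T@c["T_tool_cam"]
    else: T=c["world_from_camera"]
    d=T[:3,:3]@np.array([(u-c["cx"])/c["fx"],-(v-c["cy"])/c["fy"],-1]); return T[:3,3],d
def atz(n,u,v,z,st=None):
    o,d=ray(n,u,v,st); return o+d*(z-o[2])/d[2]
def px(n,p,st=None):
    c=imaging.camera_info(n)
    T=c["world_from_camera"] if n!="wrist" else None
    q=np.linalg.inv(T)@np.r_[p,1]; return np.array([c["cx"]-c["fx"]*q[0]/q[2],c["cy"]+c["fy"]*q[1]/q[2]])
E
python3 - <<'E'
from h import *
np.set_printoptions(precision=4,suppress=True)
c=lambda u,v:(130+u/2.85,130+v/2.85)
for nm,(u,v),z in [("strapL",(568,219),.087),("strapR",(669,219),.087),("lipL",(560,340),.022),("lipR",(664,340),.022),("backL",(554,165),.045),("backR",(664,165),.045),
  ("tray1",(316,61),.03),("tray2",(491,47),.03),("tray3",(512,252),.03),("tray4",(333,268),.03),
  ("eL",(118,207),.087),("eR",(220,222),.087)]:
    print(nm,atz("top",*c(u,v),z))
print("post",[atz("top",u,v,0)for u,v in[(145,140),(187,140),(187,177),(145,177)]])
print("crate base corner",atz("top",400,150,0),atz("top",400,270,0), atz("top",420,130,.0))
# side checks
s=lambda u,v:(130+u/2.85,170+v/2.85)
print("side strap",atz("side",*s(214,157),.075), "ends", atz("side",*s(165,165),.075),atz("side",*s(263,150),.075))
print("side estrap",atz("side",*s(600,88),.075))
print("tray",[atz("side",*s(u,v),.03) for u,v in[(304,190),(455,154),(566,242),(403,290)]])
E
```

```text
strapL [0.5504 0.0163 0.087 ]
strapR [ 0.5497 -0.0513  0.087 ]
lipL [0.4748 0.0175 0.022 ]
lipR [ 0.4741 -0.0556  0.022 ]
backL [0.5957 0.0206 0.045 ]
backR [ 0.5949 -0.0566  0.045 ]
tray1 [0.6768 0.1887 0.03  ]
tray2 [0.686  0.0623 0.03  ]
tray3 [0.5364 0.0504 0.03  ]
tray4 [0.5263 0.1765 0.03  ]
eL [0.5615 0.3175 0.087 ]
eR [0.5507 0.249  0.087 ]
post [array([0.7121, 0.3944, 0.    ]), array([0.7112, 0.3052, 0.    ]), array([0.6308, 0.3036, 0.    ]), array([0.6317, 0.3916, 0.    ])]
crate base corner [ 0.6847 -0.1459  0.    ] [ 0.4331 -0.1328  0.    ] [ 0.7283 -0.1908  0.    ]
side strap [ 0.5527 -0.0184  0.075 ] ends [ 0.5509 -0.0516  0.075 ] [0.5559 0.0153 0.075 ]
side estrap [0.56   0.2844 0.075 ]
tray [array([0.5452, 0.0481, 0.03  ]), array([0.5386, 0.1726, 0.03  ]), array([0.6792, 0.1872, 0.03  ]), array([0.6872, 0.0625, 0.03  ])]
```

Call:
carry_out(
  increments=[
    [[-34,0,0,0,0,0.062,0.6],[-34,0,0,0,0,0.062,0.6],[-34,0,0,0,0,0.062,0.6],[-34,0,0,0,0,0.062,0.6],[-34,0,0,0,0,0.062,0.6],[-34,0,0,0,0,0.062,0.6],[-34,0,0,0,0,0.062,0.6],[-34,0,0,0,0,0.062,0.6],[-34,0,0,0,0,0.062,0.6],[-34,0,0,0,0,0.062,0.6],[-34,0,0,0,0,0.062,0.6],[-34,0,0,0,0,0.062,0.6]],
  ],
)

```text
t: 1.9
ee_pos: [0.5126, 0.2334, 0.4035]
orientation: [179.9, -0.1, 113.8]
ft_force: [0.7, 0.9, -0.6]
width: 0.0516
```

Call:
carry_out(
  increments=[
    [[-34,0,0,0,0,0.062,0.6],[-34,0,0,0,0,0.062,0.6],[-34,0,0,0,0,0.062,0.6],[-34,0,0,0,0,0.062,0.6],[-34,0,0,0,0,0.062,0.6],[-34,0,0,0,0,0.062,0.6],[-30,0,0,0,0,0.06,0.6],[0,0,0,0,0,0,0.6],[0,0,0,0,0,0,0.6]],
  ],
)

```text
t: 2.65
ee_pos: [0.5686, -0.0113, 0.4015]
orientation: [180.0, -0.1, 87.1]
ft_force: [-0.8, 0.1, -0.8]
width: 0.0512
```

```bash
python3 - <<'E'
from h import *
import cv2
s=manip.read_state(); im=imaging.grab_frame("wrist"); cv2.imwrite("pics/w1.png",im)
print(s["ee_pos"],s["orientation"])
np.save("s1.npy",np.r_[s["ee_pos"],s["orientation"]])
E
```

```text
[ 0.56862207 -0.01126062  0.40145547] [ 1.79987409e+02 -8.94761661e-02  8.71488657e+01]
```

View pics/w1.png

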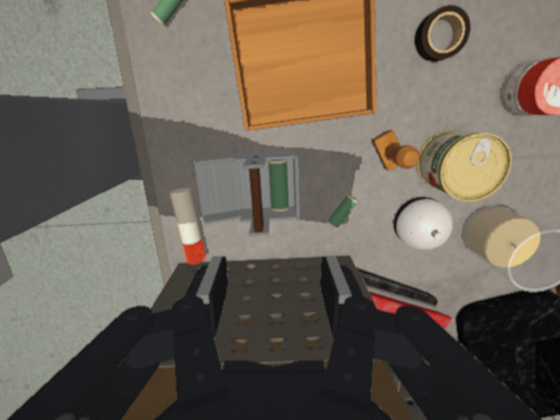

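The wrist view shows the strap's dark top face running from about (255,165) to (258,232). The big roll lies behind it at (279,186), and the tray is at the top centre.

```bash
python3 - <<'E'
from h import *
import cv2
a=np.load("s1.npy"); st=dict(ee_pos=a[:3],orientation=a[3:])
im=cv2.imread("pics/w1.png")[140:250,180:320]; cv2.imwrite("pics/w1c.png",cv2.resize(im,(700,550),interpolation=cv2.INTER_CUBIC))
for u,v,z in [(255,165,.087),(258.5,232,.087),(195,161,.022),(205,219,.022)]: print(atz("wrist",u,v,z,st))
E
```

```text
[0.55075665 0.02004895 0.087     ]
[ 0.54940198 -0.05150891  0.087     ]
[0.47429905 0.01646122 0.022     ]
[ 0.47681263 -0.05841999  0.022     ]
```

View pics/w1c.png

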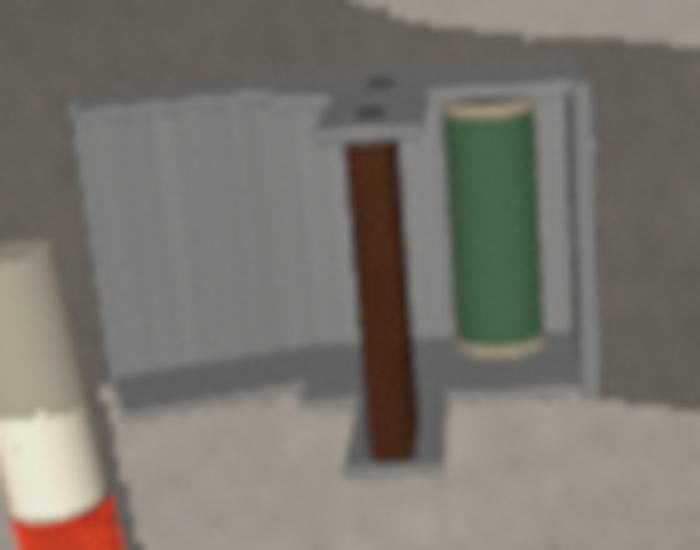

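Call:
carry_out(
  increments=[
    [[-3.5,-9,0,0,0,-0.016,0.5],[-3.5,-9,0,0,0,-0.016,0.5],[0,0,25,0,0,0,0.5],[0,0,25,0,0,0,0.5],[0,0,25,0,0,0,0.5],[0,0,20,0,0,0,0.5],[0,0,0,0,0,0,0.5],[0,0,0,0,0,0,0.5]],
  ],
)

```text
t: 3.37
ee_pos: [0.5451, -0.0091, 0.3059]
orientation: [179.8, -0.1, 90.4]
ft_force: [0.0, 0.5, 1.0]
width: 0.0428
```

Call:
carry_out(
  increments=[
    [[-4,3,0,0,0,0.012,0.5],[-4,3,0,0,0,0.012,0.5],[0,0,0,0,0,0,0.5],[0,0,0,0,0,0,0.5]],
  ],
)

```text
t: 3.7
ee_pos: [0.552, -0.0163, 0.3103]
orientation: [179.5, -0.0, 89.2]
ft_force: [-0.0, -0.0, 0.7]
width: 0.0427
```

```bash
python3 - <<'E'
from h import *
import cv2
s=manip.read_state(); im=imaging.grab_frame("wrist"); cv2.imwrite("pics/w2.png",im)
print(s["t"],s["ee_pos"],s["orientation"])
np.save("s2.npy",np.r_[s["ee_pos"],s["orientation"]])
E
```

```text
3.7 [ 0.55197002 -0.01629651  0.31026448] [ 1.79469047e+02 -3.62044474e-02  8.91620041e+01]
```

View pics/w2.png

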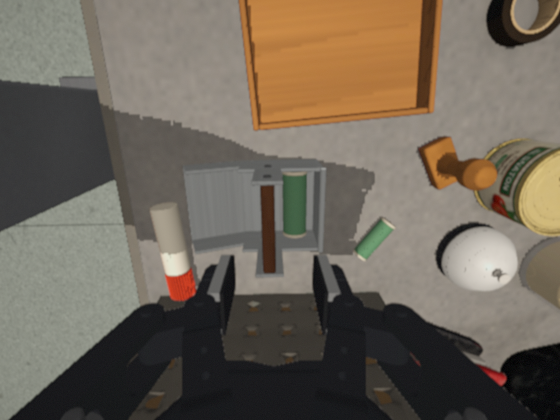

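The strap's top face runs from (267,182) to (269,272), midway between the fingers.

```bash
python3 - <<'E'
from h import *
a=np.load("s2.npy"); st=dict(ee_pos=a[:3],orientation=a[3:])
for u,v,z in [(267,182,.087),(269.5,272,.087)]: print(atz("wrist",u,v,z,st))
E
```

```text
[0.54889593 0.01955635 0.087     ]
[ 0.54923511 -0.05023641  0.087     ]
```

Call:
carry_out(
  increments=[
    [[0,-2,15,0,0,0,0.5],[0,0,20,0,0,0,0.5],[0,0,20,0,0,0,0.5],[0,0,15,0,0,0,0.5],[0,0,5,0,0,0,0.5],[0,0,0,0,0,0,0.5],[0,0,0,0,0,0,0.5]],
  ],
)

```text
t: 4.33
ee_pos: [0.5525, -0.0173, 0.2372]
orientation: [179.0, 0.0, 89.1]
ft_force: [0.4, -1.2, 0.0]
width: 0.0424
```

Call:
carry_out(
  increments=[
    [[0,-2,3,0.01,0,0,0.5],[0,-1,3,0.01,0,0,0.5],[0,0,0,0,0,0,0.5],[0,0,0,0,0,0,0.5]],
  ],
)

```text
t: 4.67
ee_pos: [0.5501, -0.0175, 0.2337]
orientation: [180.0, 0.1, 89.1]
ft_force: [0.1, 0.7, -0.4]
width: 0.0427
```

Call:
carry_out(
  increments=[
    [[0,0,3,0,0,0,0.5],[0,0,1,0,0,0,0.4],[0,0,0,0,0,0,0.2],[0,0,0,0,0,0,0.0],[0,0,0,0,0,0,0],[0,0,0,0,0,0,0],[0,0,0,0,0,0,0],[0,0,0,0,0,0,0],[0,0,0,0,0,0,0]],
  ],
)

```text
t: 5.42
ee_pos: [0.5502, -0.0174, 0.2301]
orientation: [179.9, 0.1, 89.1]
ft_force: [0.2, 0.9, -1.3]
width: 0.0094
```

```bash
python3 - <<'E'
from h import *
import cv2
s=manip.read_state(); print(s["ee_pos"],s["orientation"],s["ft_force"],s["width"])
cv2.imwrite("pics/w3.png",imaging.grab_frame("wrist"))
E
```

```text
[ 0.55020963 -0.01743035  0.23007788] [1.79921930e+02 1.07971143e-01 8.91286664e+01] [ 0.1755327   0.88265407 -1.34378375] 0.009391331262784783
```

View pics/w3.png

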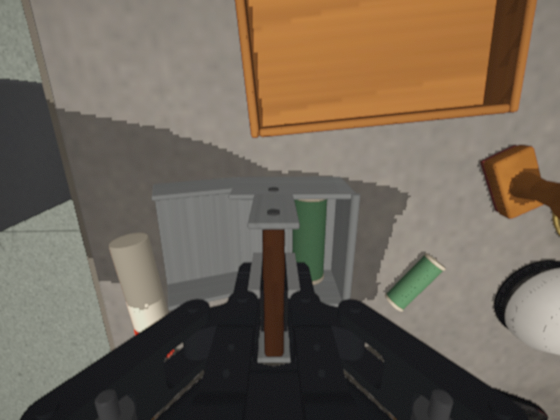

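Call:
carry_out(
  increments=[
    [[0,0,-4,0,0,0,0],[0,0,-8,0,0,0,0],[0,0,-10,0,0,0,0],[0,0,-12,0,0,0,0],[0,0,-12,0,0,0,0],[0,0,-12,0,0,0,0],[0,0,-10,0,0,0,0],[0,0,-6,0,0,0,0],[0,0,0,0,0,0,0],[0,0,0,0,0,0,0]],
  ],
)

```text
t: 6.3
ee_pos: [0.5494, -0.0171, 0.3123]
orientation: [180.0, 0.1, 89.1]
ft_force: [0.2, -0.2, -3.8]
width: 0.009
```

```bash
python3 - <<'E'
from h import *
import cv2
s=manip.read_state(); print(s["ee_pos"],s["orientation"],s["ft_force"],s["ft_torque"],s["width"])
cv2.imwrite("pics/w4.png",imaging.grab_frame("wrist"))
E
```

```text
[ 0.54937839 -0.01711345  0.31229483] [1.79982168e+02 9.05749735e-02 8.91241919e+01] [ 0.22875504 -0.18645193 -3.83321736] [0.04447822 0.05918081 0.02476287] 0.008969448561500084
```

View pics/w4.png

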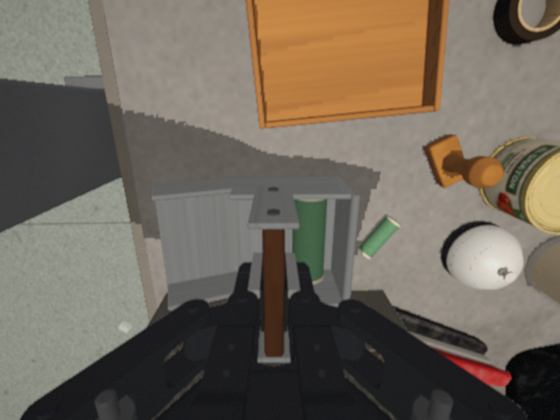

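The tin is lifted: the force shows 3.8 N and the roll is still behind the strap at (311,237). I'll start with a gentle dip of about 3 degrees.

Call:
carry_out(
  increments=[
    [[0,-2.7,0,-0.0175,0,0,0],[0,-2.7,0,-0.0175,0,0,0],[0,-2.7,0,-0.0175,0,0,0],[0,0,0,0,0,0,0],[0,0,0,0,0,0,0],[0,0,0,0,0,0,0],[0,0,0,0,0,0,0],[0,0,0,0,0,0,0],[0,0,0,0,0,0,0],[0,0,0,0,0,0,0],[0,0,0,0,0,0,0],[0,0,0,0,0,0,0]],
  ],
)

```text
t: 7.35
ee_pos: [0.5397, -0.0169, 0.3093]
orientation: [176.9, 0.0, 89.1]
ft_force: [0.6, -0.4, -3.4]
width: 0.0091
```

```bash
python3 - <<'E'
from h import *
import cv2
s=manip.read_state(); print(s["ee_pos"],s["orientation"],s["ft_force"],s["ft_torque"],s["width"])
cv2.imwrite("pics/w5.png",imaging.grab_frame("wrist"))
E
```

```text
[ 0.5396547  -0.0168756   0.30932892] [1.76933875e+02 4.01988490e-02 8.91227737e+01] [ 0.5700207  -0.35473271 -3.43428297] [ 0.02600374  0.02097348 -0.07536629] 0.009070194291535811
```

View pics/w5.png

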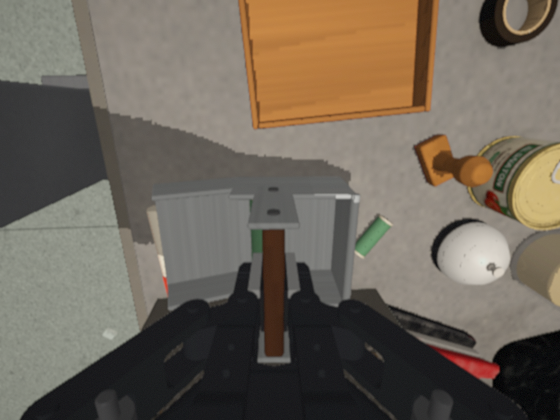

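The roll has moved forward under the strap, with green visible at about (257,240). I'll dip to about 10 degrees and hold.

Call:
carry_out(
  increments=[
    [[0,-2.7,0,-0.0175,0,0,0],[0,-2.7,0,-0.0175,0,0,0],[0,-2.7,0,-0.0175,0,0,0],[0,-2.7,0,-0.0175,0,0,0],[0,-2.7,0,-0.0175,0,0,0],[0,-2.7,0,-0.0175,0,0,0],[0,-2.7,0,-0.0175,0,0,0],[0,0,0,0,0,0,0],[0,0,0,0,0,0,0],[0,0,0,0,0,0,0],[0,0,0,0,0,0,0],[0,0,0,0,0,0,0]],
  ],
)

```text
t: 8.4
ee_pos: [0.5171, -0.0163, 0.3075]
orientation: [169.1, 0.1, 89.1]
ft_force: [0.2, -0.6, -3.2]
width: 0.0089
```

Call:
carry_out(
  increments=[
    [[0,0,0,0,0,0,0],[0,0,0,0,0,0,0],[0,0,0,0,0,0,0],[0,0,0,0,0,0,0],[0,0,0,0,0,0,0],[0,0,0,0,0,0,0],[0,0,0,0,0,0,0],[0,0,0,0,0,0,0],[0,0,0,0,0,0,0],[0,0,0,0,0,0,0]],
  ],
)

```text
t: 9.23
ee_pos: [0.5178, -0.0163, 0.3071]
orientation: [169.2, 0.1, 89.1]
ft_force: [-0.2, -0.0, -2.9]
width: 0.0091
```

```bash
python3 - <<'E'
from h import *
import cv2
s=manip.read_state(); print(s["ee_pos"],s["orientation"],s["ft_force"],s["ft_torque"],s["width"])
cv2.imwrite("pics/w6.png",imaging.grab_frame("wrist"))
cv2.imwrite("pics/t6.png",imaging.grab_frame("top"))
E
```

```text
[ 0.51776146 -0.01633183  0.30710748] [1.69155303e+02 5.02323771e-02 8.91321426e+01] [-0.19273282 -0.04146262 -2.9216463 ] [-0.00101052  0.3233209  -0.02372429] 0.009097061734971565
```

View pics/w6.png

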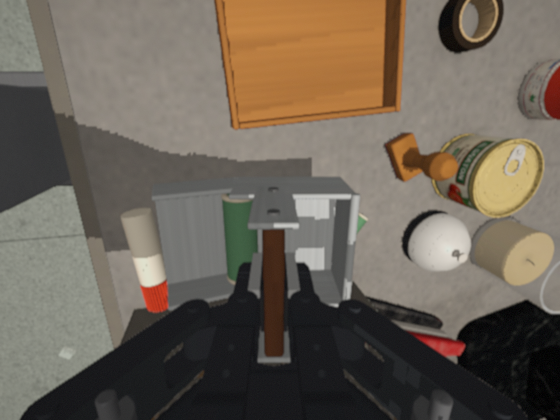

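View pics/t6.png

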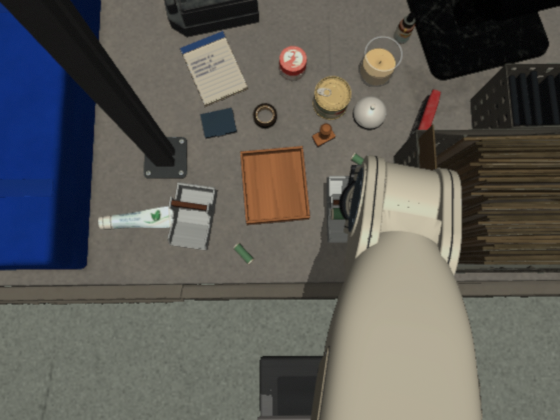

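The roll rests in the crease at (238,237) and was held at about 10.8 degrees for more than 0.9 s. Next I'll carry the tin over the tray, still dipped.

Call:
carry_out(
  increments=[
    [[4,3,0.5,0,0,0,0],[7,6,1,0,0,0,0],[9,8,1.5,0,0,0,0],[11,10,2,0,0,0,0],[12,11,2,0,0,0,0],[12,11,2,0,0,0,0],[12,11,2,0,0,0,0],[12,11,2,0,0,0,0],[12,11,2,0,0,0,0],[10,10,2,0,0,0,0],[6,6,1,0,0,0,0],[3,3,0,0,0,0,0]],
  ],
)

```text
t: 10.33
ee_pos: [0.6325, 0.1063, 0.3072]
orientation: [169.1, -0.1, 89.2]
ft_force: [-1.9, 0.3, -3.5]
width: 0.0094
```

```bash
cat > chk.py <<'E'
import sys
from h import *
import cv2
s=manip.read_state()
Rm=R.from_euler("xyz",s["orientation"],degrees=True).as_matrix(); g=s["ee_pos"]+.155*Rm[:,2]
th=180-s["orientation"][0]; t=np.radians(th)
np.set_printoptions(precision=4,suppress=True)
print(s["t"],s["ee_pos"],s["orientation"],"grasp",g,"lip",g[0]-.077*np.cos(t)+.053*np.sin(t),g[2]-.077*np.sin(t)-.053*np.cos(t),"F",s["ft_force"],s["ft_torque"],s["width"])
for n in sys.argv[2:]: cv2.imwrite(f"pics/{n}{sys.argv[1]}.png",imaging.grab_frame(n))
E
python3 chk.py 7 wrist side
```

```text
10.3333 [0.6325 0.1063 0.3072] [169.0647  -0.0544  89.2226] grasp [0.6619 0.1061 0.155 ] lip 0.5963127514956363 0.08839930985641697 F [-1.8951  0.2961 -3.4976] [-0.0209  0.3816 -0.0262] 0.009376344123626854
```

View pics/wrist7.png

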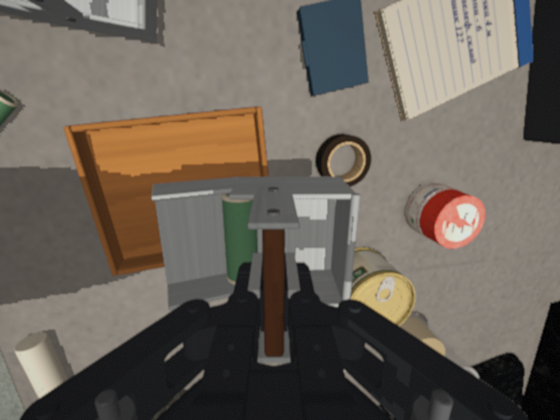

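View pics/side7.png

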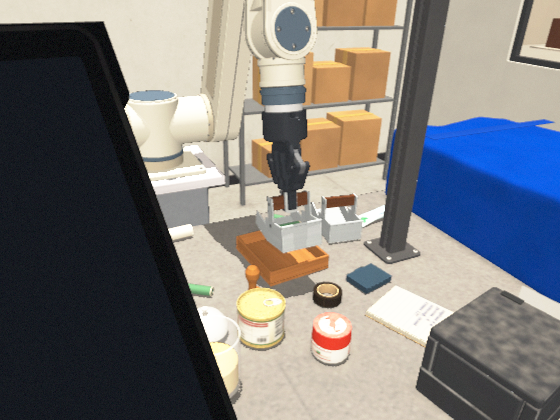

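Call:
carry_out(
  increments=[
    [[3,2,5,0,0,0,0],[4,2,8,0,0,0,0],[4,2,8,0,0,0,0],[2,2,5,0,0,0,0],[0,0,0,0,0,0,0],[0,0,0,0,0,0,0],[0,0,0,0,0,0,0]],
  ],
)

```text
t: 11.02
ee_pos: [0.6447, 0.1181, 0.2799]
orientation: [169.2, -0.0, 89.1]
ft_force: [1.3, 0.1, -3.4]
width: 0.0094
```

```bash
python3 chk.py 8
```

```text
11.0167 [0.6447 0.1181 0.2799] [169.2202  -0.0083  89.0806] grasp [0.6737 0.1176 0.1276] lip 0.6079694551542023 0.06111970851941916 F [ 1.3471  0.0667 -3.3882] [0.0027 0.2937 0.0578] 0.00938465859561126
```

Call:
carry_out(
  increments=[
    [[0,-2.7,0,-0.0175,0,0,0],[0,-2.7,0,-0.0175,0,0,0],[0,-2.7,0,-0.0175,0,0,0],[0,-2.7,0,-0.0175,0,0,0],[0,-2.7,0,-0.0175,0,0,0],[0,-2.7,0,-0.0175,0,0,0],[0,-2.7,0,-0.0175,0,0,0],[0,0,0,0,0,0,0],[0,0,0,0,0,0,0]],
  ],
)

```text
t: 11.77
ee_pos: [0.625, 0.1165, 0.2777]
orientation: [161.8, 0.0, 88.9]
ft_force: [0.3, 0.1, -3.5]
width: 0.009
```

```bash
python3 chk.py 9
```

```text
11.7667 [0.625  0.1165 0.2777] [161.7742   0.0068  88.9428] grasp [0.6734 0.1156 0.1305] lip 0.6168798050270277 0.05604571149407214 F [ 0.2674  0.0542 -3.5262] [ 0.0358  0.4965 -0.0136] 0.009031972947814338
```

Call:
carry_out(
  increments=[
    [[0,-2.7,0.5,-0.0175,0,0,0],[0,-2.7,0.5,-0.0175,0,0,0],[0,-2.7,0.5,-0.0175,0,0,0],[0,-2.7,0.5,-0.0175,0,0,0],[0,-2.7,0.5,-0.0175,0,0,0],[0,-2.7,0.5,-0.0175,0,0,0],[0,-2.7,0.5,-0.0175,0,0,0],[0,-2.7,0.5,-0.0175,0,0,0],[0,0,0,0,0,0,0],[0,0,0,0,0,0,0],[0,0,0,0,0,0,0],[0,0,0,0,0,0,0]],
  ],
)

```text
t: 12.77
ee_pos: [0.6078, 0.1155, 0.2683]
orientation: [153.7, 0.0, 88.8]
ft_force: [0.9, 0.2, -3.5]
width: 0.0092
```

```bash
python3 chk.py 10 wrist side
```

```text
12.7667 [0.6078 0.1155 0.2683] [153.6687   0.0077  88.8262] grasp [0.6765 0.114  0.1293] lip 0.6310195265239901 0.04767819383011784 F [ 0.8842  0.1652 -3.5011] [ 0.0142  0.6338 -0.0393] 0.009239568040041961
```

View pics/wrist10.png

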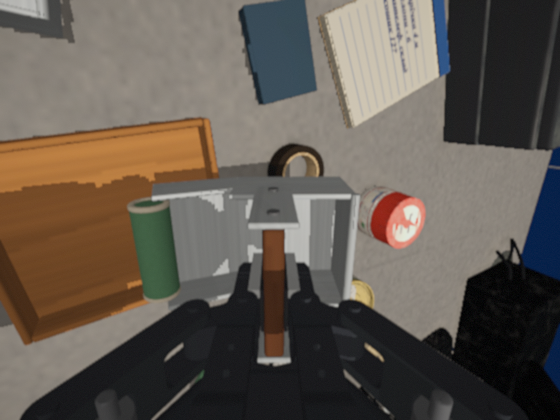

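The roll is just going over the lip at (155,250), with the tray below it. I'll hold the tin still.

Call:
carry_out(
  increments=[
    [[0,0,0,0,0,0,0],[0,0,0,0,0,0,0],[0,0,0,0,0,0,0],[0,0,0,0,0,0,0],[0,0,0,0,0,0,0],[0,0,0,0,0,0,0],[0,0,0,0,0,0,0],[0,0,0,0,0,0,0]],
  ],
)

```text
t: 13.53
ee_pos: [0.6085, 0.1155, 0.2692]
orientation: [153.6, -0.0, 88.8]
ft_force: [0.3, 0.1, -1.1]
width: 0.0089
```

```bash
python3 chk.py 11 wrist top
```

```text
13.5333 [0.6085 0.1155 0.2692] [153.5624  -0.0031  88.8254] grasp [0.6775 0.1141 0.1304] lip 0.632176115690859 0.048641025754216985 F [ 0.2618  0.0953 -1.0685] [ 0.03    0.6617 -0.0027] 0.00887566051323222
```

View pics/wrist11.png

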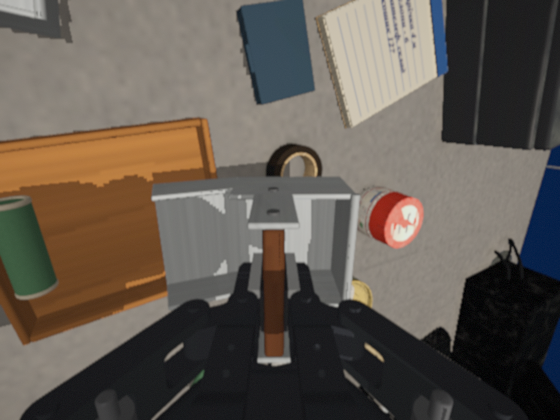

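View pics/top11.png

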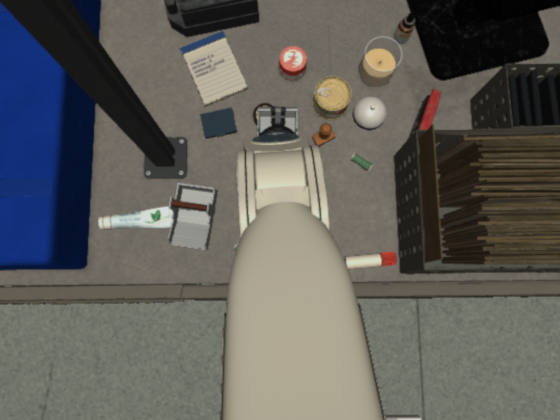

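The roll is in the tray, at the end nearer the robot at (28,248), and the wrist force fell by about 2.4 N, though that includes some reading noise. Now I'll raise the tin, level it and take it back.

Call:
carry_out(
  increments=[
    [[0,3,-5,0,0,0,0],[0,4,-8,0,0,0,0],[0,4,-9,0,0,0,0],[0,4,-9,0,0,0,0],[0,4,-9,0,0,0,0],[0,4,-8,0,0,0,0],[0,5.4,0,0.035,0,0,0],[0,5.4,0,0.035,0,0,0],[0,5.4,0,0.035,0,0,0],[0,5.4,0,0.035,0,0,0],[0,5.4,0,0.035,0,0,0],[0,5.4,0,0.035,0,0,0]],
  ],
)

```text
t: 14.63
ee_pos: [0.6374, 0.1152, 0.3479]
orientation: [165.6, -0.0, 88.9]
ft_force: [-1.0, -0.1, -2.1]
width: 0.0092
```

Call:
carry_out(
  increments=[
    [[0,5.4,0,0.035,0,0,0],[0,5.4,0,0.035,0,0,0],[0,5.4,0,0.035,0,0,0],[0,5.4,0,0.035,0,0,0],[0,5.4,0,0.035,0,0,0],[0,4,0,0.025,0,0,0],[0,2,0,0.015,0,0,0],[0,0,0,0,0,0,0],[0,0,0,0,0,0,0]],
  ],
)

```text
t: 15.38
ee_pos: [0.6734, 0.1143, 0.362]
orientation: [178.1, -0.1, 88.8]
ft_force: [-0.9, 0.3, -2.4]
width: 0.0091
```

```bash
python3 chk.py 12 wrist
```

```text
15.3833 [0.6734 0.1143 0.362 ] [178.0683  -0.0599  88.8375] grasp [0.6786 0.1143 0.2071] lip 0.6034686691282256 0.15151101157373564 F [-0.8623  0.2522 -2.4392] [ 0.0413  0.0785 -0.0011] 0.009126008099363113
```

View pics/wrist12.png

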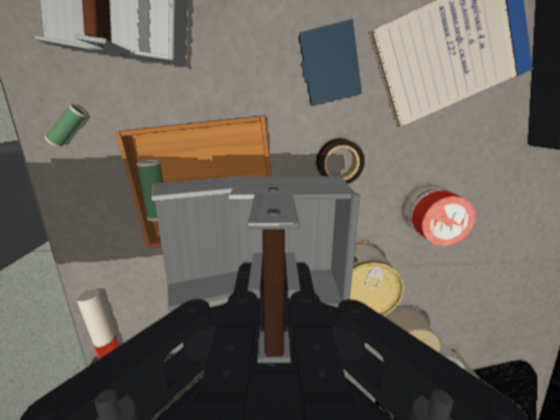

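The roll lies in the tray against the near wall at (150,190), and the tin is empty. I'll carry the tin back to its spot.

Call:
carry_out(
  increments=[
    [[-6,-3,0,0.012,0,0,0],[-10,-6,0,0.012,0,0,0],[-13,-10,0,0.01,0,0,0],[-13,-13,0,0,0,0,0],[-13,-13,0,0,0,0,0],[-13,-13,0,0,0,0,0],[-13,-13,0,0,0,0,0],[-13,-13,0,0,0,0,0],[-13,-13,0,0,0,0,0],[-11,-11,0,0,0,0,0],[-6,-6,0,0,0,0,0],[0,0,0,0,0,0,0]],
  ],
)

```text
t: 16.43
ee_pos: [0.5422, -0.0181, 0.3641]
orientation: [-179.7, 0.0, 88.8]
ft_force: [0.6, 0.3, -2.0]
width: 0.0093
```

Call:
carry_out(
  increments=[
    [[0,0,0,0,0,0,0],[0,0,0,0,0,0,0]],
  ],
)

```text
t: 16.6
ee_pos: [0.5417, -0.0186, 0.3648]
orientation: [-179.8, 0.0, 88.7]
ft_force: [0.1, -0.7, -1.9]
width: 0.0088
```

```bash
python3 chk.py 13
```

```text
16.6 [ 0.5417 -0.0186  0.3648] [-179.8122    0.0044   88.7116] grasp [ 0.5412 -0.0186  0.2098] lip 0.4640376708411212 0.15707742156498622 F [ 0.1139 -0.6988 -1.8848] [-0.0054 -0.0155 -0.0035] 0.008818564429518673
```

Call:
carry_out(
  increments=[
    [[0,4,8,0,0,-0.003,0],[0,4,15,0,0,-0.003,0],[0,1,20,0,0,0,0],[0,0,20,0,0,0,0],[0,0,18,0,0,0,0],[0,0,14,0,0,0,0],[0,0,10,0,0,0,0],[0,0,7,0,0,0,0],[0,0,3,0,0,0,0],[0,0,0,0,0,0,0],[0,0,0,0,0,0,0]],
  ],
)

```text
t: 17.52
ee_pos: [0.5576, -0.0136, 0.2384]
orientation: [-179.8, -0.1, 89.6]
ft_force: [0.2, 0.2, -1.4]
width: 0.0093
```

```bash
python3 chk.py 14
```

```text
17.5167 [ 0.5576 -0.0136  0.2384] [-179.8161   -0.0808   89.6151] grasp [ 0.5571 -0.0134  0.0834] lip 0.47990304863453676 0.030665794670156468 F [ 0.1891  0.2358 -1.4443] [-0.0167 -0.0019  0.0468] 0.00933932514397802
```

Call:
carry_out(
  increments=[
    [[-2,-3,2,0,0,0,0],[-1,-3,2,0,0,0,0],[0,0,2,0,0,0,0],[0,0,1,0,0,0,0],[0,0,1,0,0,0,0],[0,0,0,0,0,0,0],[0,0,0,0,0,0,0]],
  ],
)

```text
t: 18.1
ee_pos: [0.5516, -0.017, 0.2324]
orientation: [179.9, -0.0, 89.6]
ft_force: [-0.4, 0.1, -2.0]
width: 0.0091
```

```bash
python3 chk.py 15
```

```text
18.1 [ 0.5516 -0.017   0.2324] [179.897   -0.0294  89.6145] grasp [ 0.5519 -0.0169  0.0774] lip 0.47497012012731205 0.02422045990823328 F [-0.4303  0.0551 -2.0017] [0.0232 0.0564 0.03  ] 0.009087048864654106
```

Call:
carry_out(
  increments=[
    [[0,0,1,0,0,0,0],[0,0,1,0,0,0,0],[0,0,1,0,0,0,0],[0,0,0,0,0,0,0],[0,0,0,0,0,0,0]],
  ],
)

```text
t: 18.52
ee_pos: [0.5518, -0.0168, 0.2302]
orientation: [179.8, -0.0, 89.6]
ft_force: [0.2, -0.1, -1.2]
width: 0.0092
```

Call:
carry_out(
  increments=[
    [[0,0,1,0,0,0,0],[0,0,0,0,0,0,0],[0,0,0,0,0,0,0]],
  ],
)

```text
t: 18.77
ee_pos: [0.5518, -0.0166, 0.2303]
orientation: [179.7, -0.0, 89.6]
ft_force: [-0.6, 0.2, -2.3]
width: 0.0088
```

Call:
carry_out(
  increments=[
    [[0,0,1.5,0,0,0,0],[0,0,1,0,0,0,0],[0,0,0,0,0,0,0],[0,0,0,0,0,0,0]],
  ],
)

```text
t: 19.1
ee_pos: [0.5517, -0.0164, 0.2303]
orientation: [179.6, -0.0, 89.7]
ft_force: [-0.3, -0.0, -2.1]
width: 0.0089
```

Call:
carry_out(
  increments=[
    [[0,0,3,0,0,0,0],[0,0,2,0,0,0,0],[0,0,0,0,0,0,0],[0,0,0,0,0,0,0]],
  ],
)

```text
t: 19.43
ee_pos: [0.5513, -0.0161, 0.2309]
orientation: [179.3, 0.0, 89.7]
ft_force: [0.3, -0.1, -2.6]
width: 0.0091
```

```bash
python3 chk.py 16 wrist side
```

```text
19.4333 [ 0.5513 -0.0161  0.2309] [179.2907   0.0306  89.6889] grasp [ 0.5532 -0.0162  0.0759] lip 0.4768892722581252 0.02192849349598021 F [ 0.3049 -0.052  -2.5812] [ 0.0072 -0.0129  0.0009] 0.009106227760382803
```

View pics/side16.png

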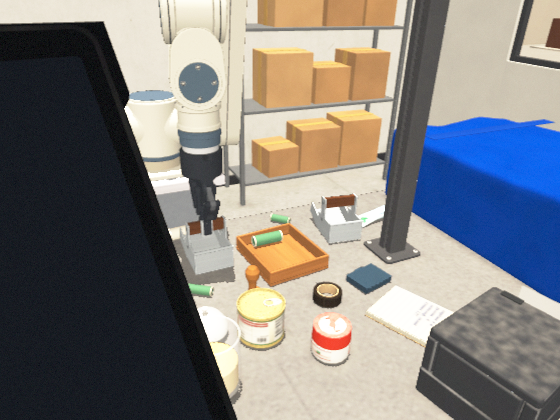

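Call:
carry_out(
  increments=[
    [[0,0,2,0.012,0,0,0],[0,0,2,0,0,0,0]],
  ],
)

```text
t: 19.7
ee_pos: [0.5528, -0.0159, 0.2299]
orientation: [179.7, 0.0, 89.7]
ft_force: [-20.9, 1.9, 41.7]
width: 0.0093
```

Call:
carry_out(
  increments=[
    [[0,0,2,0,0,0,0.1],[0,0,0,0,0,0,0.15],[0,0,0,0,0,0,0.25],[0,0,0,0,0,0,0.4],[0,0,0,0,0,0,0.5],[0,0,0,0,0,0,0.5],[0,0,0,0,0,0,0.5]],
  ],
)

```text
t: 20.28
ee_pos: [0.5532, -0.016, 0.2292]
orientation: [179.7, 0.0, 89.7]
ft_force: [-0.1, 0.6, 0.0]
width: 0.0429
```

```bash
python3 chk.py 17 wrist
```

```text
20.2833 [ 0.5532 -0.016   0.2292] [179.6667   0.0413  89.7072] grasp [ 0.5541 -0.0162  0.0742] lip 0.4773728228916804 0.020765107705835575 F [-0.069   0.5964  0.0265] [-0.0587 -0.0324  0.0165] 0.042925976742017743
```

View pics/wrist17.png

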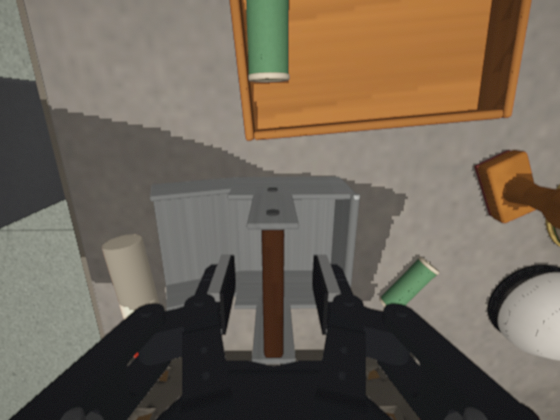

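The tin is set down and released. The strap is midway between the open fingers at (272,290). I'll retract straight up.

Call:
carry_out(
  increments=[
    [[0,0,-5,0,0,0,0.5],[0,0,-12,0,0,0,0.5],[0,0,-20,0,0,0,0.5],[0,0,-25,0,0,0,0.5],[0,0,-25,0,0,0,0.5],[0,0,-25,0,0,0,0.5],[0,0,-25,0,0,0,0.5],[0,0,-20,0,0,0,0.5],[0,0,-10,0,0,0,0.5],[0,0,0,0,0,0,0.5],[0,0,0,0,0,0,0.5],[0,0,0,0,0,0,0.5]],
  ],
)

```text
t: 21.33
ee_pos: [0.5513, -0.0158, 0.405]
orientation: [179.9, 0.0, 89.7]
ft_force: [-0.7, 0.0, -0.5]
width: 0.0427
```

```bash
python3 chk.py 18 wrist side top; python3 - <<'E'
import cv2
a=cv2.imread("pics/side18.png")[180:310,150:400]; cv2.imwrite("pics/side18c.png",cv2.resize(a,(750,390),interpolation=cv2.INTER_CUBIC))
E
```

```text
21.3333 [ 0.5513 -0.0158  0.405 ] [179.8689   0.0002  89.6996] grasp [ 0.5516 -0.0158  0.25  ] lip 0.47475751198977684 0.19685776799122162 F [-0.6524  0.0431 -0.5208] [-0.0196 -0.0097 -0.0181] 0.04271424771151947
```

View pics/wrist18.png

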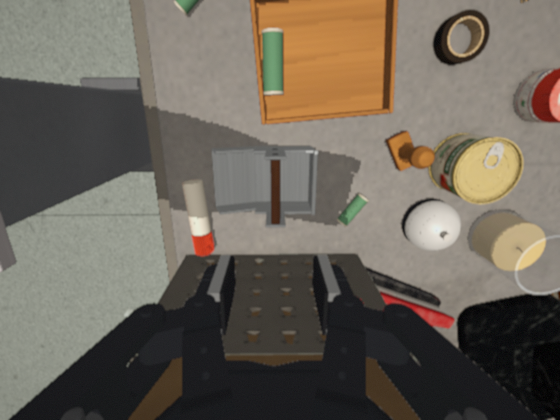

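View pics/side18c.png

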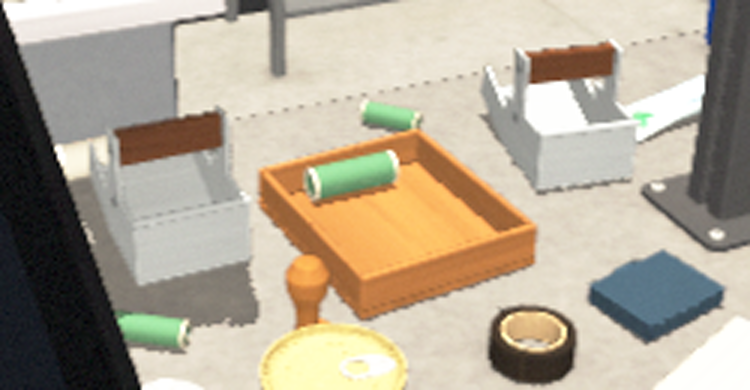

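The roll lies along the tray's near wall at wrist (273,62), and the tin stands upright in its place. I'll check the roll's height and position using two cameras.

```bash
python3 - <<'E'
from h import *
np.set_printoptions(precision=4,suppress=True)
s=manip.read_state()
def tri(a,b):
    (o1,d1),(o2,d2)=a,b
    A=np.c_[d1,-d2]; k=np.linalg.lstsq(A,o2-o1,rcond=None)[0]; p,q=o1+k[0]*d1,o2+k[1]*d2
    return (p+q)/2,np.linalg.norm(p-q)
print("roll",tri(ray("wrist",273,62,s),ray("side",150+352/3,180+175/3)))
print("roll z.0165", atz("wrist",273,62,.0165,s), atz("side",150+352/3,180+175/3,.0165))
print("tray near corners wrist",atz("wrist",263,121,.03,s),"far",atz("wrist",392,110,.03,s))
print("strap",[atz("wrist",u,v,.087,s) for u,v in[(275,160),(276,224)]])
for n in("side","top","wrist"):
    imaging.grab_frame(n)
    for t in["coin_roll_center","tray_in","tin_full_grip","tin_empty_grip"]:
        print(n,t,[(round(d["p"],2),round(d["point"][0]*560,1),round(d["point"][1]*420,1)) for d in finder.look_for(n,t)[:3]])
E
```

```text
roll (array([0.5501, 0.1151, 0.0134]), np.float64(0.0004928820449791618))
roll z.0165 [0.5502 0.1149 0.0165] [0.5548 0.1127 0.0165]
tray near corners wrist [0.5385 0.053  0.03  ] far [0.6829 0.064  0.03  ]
strap [array([0.5517, 0.0186, 0.087 ]), array([ 0.5525, -0.0494,  0.087 ])]
side coin_roll_center [(0.91, 265.3, 236.5), (0.63, 201.6, 293.2), (0.42, 278.2, 215.7)]
side tray_in [(0.92, 283.1, 257.6)]
side tin_full_grip [(0.62, 208.9, 243.7)]
side tin_empty_grip [(0.91, 334.8, 216.0)]
top coin_roll_center [(0.56, 276.4, 210.7), (0.51, 242.4, 254.0)]
top tray_in [(0.82, 274.2, 181.6)]
top tin_full_grip [(0.93, 334.8, 211.3)]
top tin_empty_grip [(0.92, 192.4, 211.3)]
wrist coin_roll_center [(0.86, 273.6, 58.9), (0.64, 353.5, 208.5), (0.58, 184.4, 1.7)]
wrist tray_in [(0.66, 331.5, 55.0)]
wrist tin_full_grip [(0.88, 268.6, 177.1), (0.45, 273.1, 59.9)]
wrist tin_empty_grip [(0.39, 275.0, 60.8)]
```

View pics/top18.png

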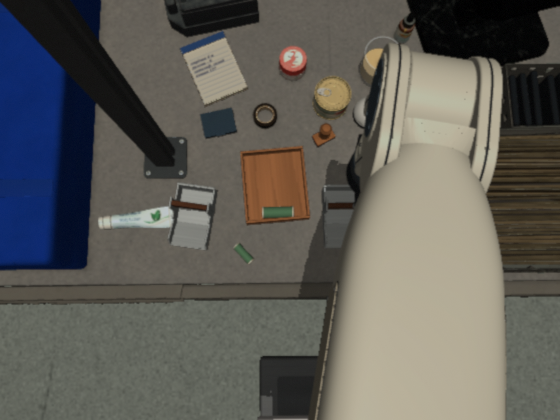

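The roll is on the tray floor: its height triangulates to about 0.013 m against an expected 0.0165 m, and it lies about 57 mm short of the tray centre. The tin is within about 3 mm of its start, the empty tin hasn't moved, and the gripper is clear. I'm handing the job in.

```bash
python3 - <<'E'
from station import manip
print(manip.read_state()["t"], manip.finish_job())
E
```

```text
the job is handed in; nothing more can be done
22.2333 None
```

I emptied the loaded tin into the tray, stood it back in its place, and handed the job in at 22.2 s. No verdict was reported.

**What I did:** I gripped the tin by its strap and lifted it about 80 mm. I dipped it to about 3 degrees and then to about 10.8 degrees, holding there for more than 0.9 s with the roll seen resting at the lip. I then tipped it slowly over the tray, and the roll dropped at about 26 degrees with the lip about 48 mm above the counter.

**Last checks:**
- **Roll:** it lies in the tray along the wall nearer the robot, centre about (0.550, 0.115, 0.013–0.0165) m. The two cameras disagreed by about 5 mm in x.
- **Loaded tin:** it is upright and let go, within about 3 mm of its start.
- **Empty tin:** it shows no movement in any view.
- **Robot:** it is clear of everything, with the wrist force near zero.

**What went less smoothly:**
- **Setting down:** small downward steps did nothing at first. The step that reached the counter briefly put about 42 N (vertical) on the wrist, pressing through the held tin. That is well under the 120 N wrist limit. I took the 40 N limit, which covers the arm and gripper body, not to apply to this.
- **Finder:** it marked the two smaller decoy rolls, and once a tin, as the coin roll. I chose the right one by its size in the pictures.

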